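# Tip the press mould out of its fitted foam and lay it carved face up

### The job

The large rectangular plaster press mould lies carved face down in the fitted foam of the mould tray. Tip it out by lifting its edge at the finger well first while its opposite edge stays down in the cutout, then turn it over and lay it gently, without letting it fall, carved face up and flat in the middle of the wooden pressing board. Leave the other mould and the things on the bench where they are.

Things in the scene. Friction and masses are not known exactly. Their poses are not given: they have to be found in the camera images.
- mould: Large off-white plaster slab, 150 (its x) by 100 (y) by 24 mm thick (z), 0.34 to 0.53 kg. Origin: centre of its carved face; z points from there to the plain back, up at the start. The carved face has a 7 mm deep hollow, 82 x 68 mm, in its middle; the flat rims are 34 mm wide at the ends, 16 mm at the sides. 100 mm is too wide to grip: only the 24 mm thickness can be pinched, at an end.
- mould_lip (a point): Middle of the mould's edge at its -x end, on the carved-face side: at the start the lower edge that overhangs the finger well by 30 mm. A fingertip put under it can pry the end up; the far edge then pivots against the cutout's far wall.
- mould_far (a point): Middle of the opposite edge (+x end) on the carved-face side.
- tray: Fixed plywood tray with stiff dark grey foam that does not yield. Origin: on the table under the large cutout's centre; z up; it reaches from x -142 to +102, y -77 to +147 mm. Its -x side, with the finger well, faces the robot within 0.35 rad. Foam top 66 mm above the table, but only 44 mm in front of x -105 mm (low front). A small cutout with the small mould is on the +y side.
- finger_well (a point): Point in the finger well on the tray's centre line, 44 mm above the table. The well is open from above, 60 mm wide (tray y -30 to +30), from tray x -128 to -45 mm, its floor 10 mm above the table: it runs 30 mm in under the mould's -x end and leaves 34 mm of free height below it.
- board: Fixed wooden pressing board on two battens, 220 mm (x) by 260 mm (y), top 30 mm above the table, empty. Origin: centre of its underside, on the table; z up.
- small_mould: A smaller plaster mould, 80 x 50 x 24 mm, face down in the small cutout on the tray's +y side (centre at y +99 mm). Origin: centre of its lower face. To be left in place.
- vase: Black burnished vase, 155 mm high, 92 mm across, loose, origin under its foot, at the back of the bench, near the middle. Leave alone.
- jug: Black pot, 132 mm high, 97 mm across, loose, origin under its foot, to the right at the back. Leave alone.
- bowl: Black bowl, 120 mm across, 50 mm high, loose, origin under its foot, on the left. Leave alone.
- stone: Grey burnishing stone, 56 mm across, 26 mm high, loose, origin under it, on the right. Leave alone.
- paddle: Flat wooden potter's paddle, 220 x 60 x 14 mm, loose, origin on its underside, on the left. Leave alone.
- brush: Brush lying on the right of the bench, loose, about 200 mm long. Leave alone.
- cutout (a point): Centre of the large cutout's floor, 44 mm above the table. The cutout is 154 x 104 mm and 22 mm deep, 2 mm play all round the mould, whose back stands 2 mm above the foam.

How it is judged (in metres and radians):
On the way:
1. the mould is tipped up by more than 20 degrees at the finger-well end while its opposite edge is still down in the cutout (less than 12 mm above the cutout's floor) (angle between mould's own z axis and vertical above 0.35 rad and z of mould_far in the frame of tray below 0.056 m and z of mould_lip in the frame of cutout above 0.04 m and horizontal distance between mould_far and cutout below 0.09 m), for 0.1 s.
At the end, for the whole second after the job is handed in: the large mould lies carved face up and flat (within 4 degrees) on the pressing board, its centre within 40 mm of the board's centre, at rest; the small mould is within 15 mm and everything else within 30 mm of where it was (angle between mould's own z axis and vertical above 3.07 rad and horizontal distance between mould and board below 0.04 m and z of mould in the frame of board between 0.05 and 0.058 m and linear speed of mould below 0.02 m/s and angular speed of mould below 0.1 rad/s); the robot touches nothing.
It fails at once if the mould is let fall: moving faster than 0.5 m/s with no finger touching it (as after its raised end drops more than about 30 mm) (linear speed of mould above 0.5 m/s and contact force between mould and the fingers below 0.05 N).
It fails at once if the small mould is moved more than 15 mm (distance of small_mould from where it was at the start of the episode above 0.015 m).
It fails at once if something else on the bench (vase, jug, bowl, stone, paddle or brush) is moved more than 30 mm (distance of any of vase, jug, bowl, stone, paddle, brush from where it was at the start of the episode above 0.03 m).
It also fails if it takes over 67 s, if anything falls off the work surface, if the arm or the gripper's body presses on something with over 40 N, if the wrist force passes 120 N, or if a joint passes its speed limit or range.

### The arm

A 6-joint arm with a two-finger parallel gripper is mounted at the origin on the work surface. World frame = base frame: x ahead of the robot, y to its left, z up, the work surface at z = 0. Lengths are in mm, angles in rad, forces in N, time in s.
With the tool pointing down it reaches from about 300 to 825 mm from the base axis. Payload 5.4 kg.
Tool frame: the origin (TCP) lies at the very end of the fingers, on their centre line; the grasp point (between the pads) lies 19 mm behind it; z points along the fingers, y is the line along which they close (so a half turn about z gives the same grasp; the last joint's range is limited). The gripper opens to 92 mm and grips with 3 to 60 N. Pads are 20 mm wide; open, the fingers measure 128 mm over their backs; the gripper's body (75 mm by 189 mm) begins 69 mm behind the grasp point.
Start: joints at [-1.487, 0.158, 1.597, -0, 1.386, -0.21], TCP at [166.491, -550.351, 214.601] pointing down, gripper open.
Joint ranges: [-2.91, 2.91], [-0.94, 2.29], [0.18, 2.7], [-1.29, 4.43], [0.17, 2.64], [-3, 3]. Speed limits (rad/s): [2.57, 2.57, 3.14, 3.14, 3.14, 3.14].

### API

Orientations are given as a 3x3 rotation matrix whose columns are the frame's x, y, z axes.
In Python, from station import r gives the robot as it stands. The module is installed in compiled form; this text tells all that it offers.
- The arm moves only by the tool jog_arm, never from a script. Its argument "motion" is a list that holds one entry, the list of rows, each a list of 7 numbers: the shift along the tool's x, y, z in m, then the turn, a rotation vector about the tool's x, y, z in rad, then the closure in counts, from 0 (fully open) to 255 (shut). A call has 1 to 8 rows; each row shifts and turns the commanded pose from where the row before left it, along the tool's axes as they then stand; what a row does not reach is not made up. A row lasts 1/10 s, in which the tool goes at most 50 mm and 8.59 degrees, less where a joint would pass 70% of its speed; a pose out of reach is approached as far as the arm can. A call is refused whole if a number of a shift passes 0.05 or a number of a turn 0.15, either way. A call with a gripper value outside its range is refused whole. The fingers move at their own pace and stop on an object; the grip force is fixed at half the most. Time passes only in rows, so rows that do not move let the fingers close. It gives the time, the measured TCP pose, the force, the opening and the grip force at its end, in the units of the state.
- r.observe(): the state, without advancing time (a new reading comes with each control period).
- r.snapshot(name): name is "scene" or "top" or "wrist"; returns (picture, depth): 384x512x3 uint8, red, green, blue; 384x512 float32, mm along the optical axis (not along the pixel's ray), 0 where there is no reading.
- r.get_calibration(name): a dict with "fx", "fy", "cx", "cy" (pixels), "view" (4x4, takes a point from world to camera coordinates); the wrist camera has in their place "T_tool_cam" (4x4, takes a point from camera to tool coordinates, whose origin is the TCP and whose axes are the flange's). Camera axes: x right, y down, z forward; pixel columns grow to the right and rows downward; lengths in mm; the calibration is good to about 2 mm. A picture is of the moment at which its call begins: read the wrist's pose just before it. get_calibration takes no time and is no camera call.
- r.sign_off(): hands the job in; it is judged then, once.
Trained networks look in the newest picture that a camera, given by its name, has taken for a name from the list of things; names that differ only in an ending like _2 or _b are one class to them, and where a whole thing is asked for, a point or a joint stands for the part that bears it (a point fixed in the world has none). Each returns a list of dicts, best first, with "confidence" (0 to 1); they miss things now and then, are a little off and sometimes report something else, mostly with a low value. They report only what shows in the picture. A call takes as long as a camera call.
- r.look_for(camera, label): "bbox" ([left, top, width, height] as shares, 0 to 1, of the picture: columns of its width, rows of its height, round what is visible of it).
- r.silhouettes(camera, label): "mask" (384x512 bool, what is visible of it) and "bbox" ([left, top, width, height] as shares, 0 to 1, of the picture: columns of its width, rows of its height, round what is visible of it).
The state is a dict: "time": time; "joint_positions": joint angles; "joint_vel": joint speeds; "tau": joint torques, N m; "position": TCP position; "tool_rot": TCP orientation; "ft_force": force on the tool from outside, world axes, zero at the start; "wrist_torque": the same for the moment, N m; "width": opening from 0.0 (shut) to 1.0 (fully open); "finger_force": force on a finger pad.
Only numpy, scipy, OpenCV 4.12 (cv2) and the standard library are available. Lean on these libraries where they do the work, as an engineer would, in place of code of your own. Each camera call takes 0.05 s, during which the arm holds its last target. There are 200 camera calls.

## Working session

There is one attempt and no reset: what is moved stays moved. The work goes in short steps, Python scripts to look and compute and a tool call to move; the robot and the scene stay as the last step left them, time stands still between calls to the robot, and variables do not carry over. Pictures are saved under pics/ and viewed, at most 10 in all, crops included, and the job is handed in when it is done.

Besides the shell and the picture viewer there is one more tool, called after "Call:" as name(argument=value, ...), one argument or row to a line, values as JSON. jog_arm: Moves the arm, as the interface text tells. Its arguments: {"type":"object","properties":{"motion":{"type":"array","items":{"type":"array","items":{"type":"array","items":{"type":"number"}}}}},"required":["motion"]}

```bash
mkdir -p pics; cat > h.py <<'E'
import numpy as np, cv2
from station import r
def cloud(cam,d):
    c=r.get_calibration(cam); v,u=np.mgrid[0:384,0:512]
    P=np.stack([(u-c['cx'])/c['fx']*d,(v-c['cy'])/c['fy']*d,d],-1)
    if 'view' in c:
        V=np.array(c['view']); return (P-V[:3,3])@V[:3,:3]
    T=np.array(c['T_tool_cam']); o=r.observe()
    P=P@T[:3,:3].T+T[:3,3]
    return P@np.array(o['tool_rot']).T+np.array(o['position'])
E
python3 - <<'E'
from h import *
ims=[]
for c in ['top','scene']:
    p,d=r.snapshot(c); ims.append(p); np.save(c+'.npy',d); W=cloud(c,d)
    for l in ['mould','tray','board','small_mould','vase','jug','bowl','stone','paddle','brush']:
        for s in r.silhouettes(c,l)[:2]:
            m=s['mask']&(d>0); 
            if m.sum()<10: continue
            q=W[m]; print(c,l,round(s['confidence'],2),np.median(q,0).round(),np.percentile(q,2,0).round(),np.percentile(q,98,0).round(),cv2.minAreaRect(q[:,:2].astype(np.float32)))
cv2.imwrite('pics/a.png',cv2.resize(np.vstack(ims)[:,:,::-1],(400,600)) if 0 else ims[0][:,:,::-1]); cv2.imwrite('pics/b.png',ims[1][:,:,::-1])
o=r.observe();print(o)
print(r.get_calibration('wrist'))
E
```

```text
top mould 0.68 [ 413. -444.   19.] [ 380. -554.   10.] [ 450. -376.   26.] ((418.830078125, -467.3153076171875), (40.26061248779297, 198.63751220703125), 17.416515350341797)
top mould 0.57 [539. 187.  69.] [466. 132.  60.] [615. 243.  75.] ((539.7172241210938, 188.7758026123047), (106.74886322021484, 155.76931762695312), 76.63481140136719)
top tray 0.8 [499. 248.  65.] [402. 104.   9.] [652. 347.  72.] ((529.5223388671875, 235.2161865234375), (241.6244354248047, 243.7442626953125), 76.27369689941406)
top tray 0.74 [ 412. -442.   19.] [ 377. -553.    5.] [ 450. -375.   26.] ((417.7496032714844, -467.26226806640625), (44.47162628173828, 199.34539794921875), 20.329710006713867)
top board 0.73 [ 549. -232.   31.] [ 432. -362.   24.] [ 666. -104.   37.] ((550.8785400390625, -238.56631469726562), (227.22811889648438, 269.3448791503906), 16.1992130279541)
top small_mould 0.69 [562. 284.  69.] [524. 256.  62.] [600. 312.  75.] ((562.33447265625, 284.3262023925781), (51.57372283935547, 79.13291931152344), 77.52788543701172)
top vase 0.92 [759. -41. 107.] [730. -85.   2.] [798.  -1. 160.] ((77
[... 3777 characters left out ...]
05],
       [-3.54434189e-05,  1.93540917e-05, -9.99999999e-01]]), 'ft_force': array([ 0.66575124,  0.09038447, -0.60545002]), 'wrist_torque': array([ 0.02909972, -0.03085976,  0.01835423]), 'finger_force': 0.0, 'width': 1.0004002929791709}
{'fx': 309.45903712271723, 'fy': 309.45903712271723, 'cx': 257.33000473410567, 'cy': 195.6204366287058, 'T_tool_cam': array([[-3.09572608e-04, -9.57078537e-01, -2.89828533e-01,
         8.30581119e+01],
       [ 9.99998442e-01,  2.07325841e-04, -1.75275786e-03,
         3.25278635e-01],
       [ 1.73761587e-03, -2.89828624e-01,  9.57076982e-01,
        -1.71891304e+02],
       [ 0.00000000e+00,  0.00000000e+00,  0.00000000e+00,
         1.00000000e+00]])}
```

View pics/a.png

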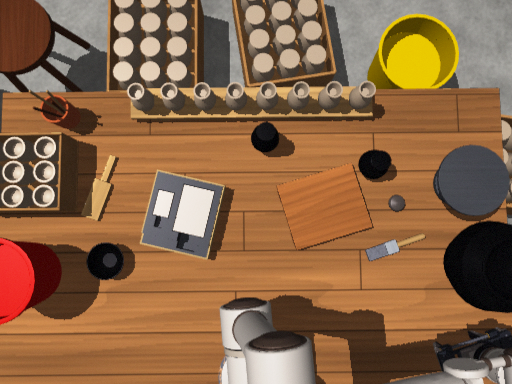

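View pics/b.png

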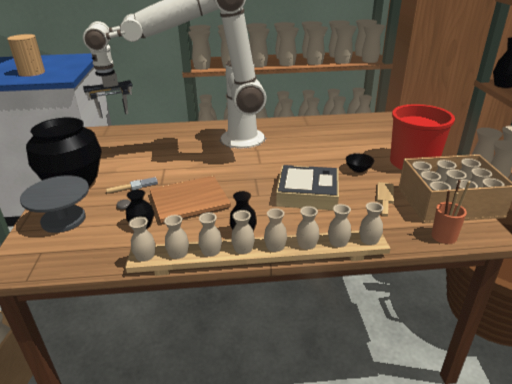

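Call:
jog_arm(
  motion=[
    [[0.037,-0.021,-0.017,0,0,0,0],[0.037,-0.021,-0.017,0,0,0,0],[0.037,-0.021,-0.017,0,0,0,0],[0.037,-0.021,-0.017,0,0,0,0],[0.037,-0.021,-0.017,0,0,0,0],[0.037,-0.021,-0.017,0,0,0,0],[0.037,-0.021,-0.017,0,0,0,0],[0.037,-0.021,-0.017,0,0,0,0]],
  ],
)

```text
time: 1.9
position: [402.1, -302.4, 351.5]
tool_rot: [[0.957, 0.289, 0.0], [0.289, -0.957, -0.001], [0.0, 0.001, -1.0]]
ft_force: [0.7, -0.2, -0.1]
width: 0.997
finger_force: 0.0
```

```bash
python3 - <<'E'
from h import *
o=r.observe();print(o['time'],o['joint_positions'].round(4),o['position'].round(2),o['tool_rot'].round(3).tolist())
p,d=r.snapshot('wrist');W=cloud('wrist',d)
cv2.imwrite('pics/w1.png',p[:,:,::-1])
for l in ['board','mould']:
  for s in r.silhouettes('wrist',l)[:2]:
    m=s['mask']&(d>0);q=W[m];print(l,s['confidence'],np.median(q,0).round(),np.percentile(q,2,0).round(),np.percentile(q,98,0).round(),cv2.minAreaRect(q[:,:2].astype(np.float32)))
E
```

```text
1.9 [-0.8854 -0.0853  1.5811  0.      1.6451  0.3917] [ 402.09 -302.37  351.53] [[0.957, 0.289, 0.0], [0.289, -0.957, -0.001], [0.0, 0.001, -1.0]]
board 0.88 [ 537. -236.   36.] [ 436. -363.   34.] [ 629. -110.   38.] ((531.1319580078125, -236.639892578125), (170.84092712402344, 276.16058349609375), 16.411569595336914)
board 0.23 [503. 123.  11.] [480. 119.   6.] [516. 128.  20.] ((496.61566162109375, 123.97251892089844), (3.174654722213745, 43.21497344970703), 76.9208755493164)
```

Call:
jog_arm(
  motion=[
    [[0,0,0,-0.14,0,0,0],[0,0,0,-0.14,0,0,0],[0,0,0,-0.14,0,0,0]],
  ],
)

```text
time: 2.35
position: [400.3, -305.3, 350.5]
tool_rot: [[0.958, 0.262, 0.119], [0.288, -0.872, -0.396], [-0.0, 0.413, -0.911]]
ft_force: [-0.4, 0.3, -1.1]
width: 0.999
finger_force: 0.0
```

```bash
python3 - <<'E'
from h import *
o=r.observe();print(o['time'],o['joint_positions'].round(4).tolist(),o['position'].round(2).tolist(),o['tool_rot'].round(4).tolist())
E
```

```text
2.35 [-0.7583, -0.3599, 1.868, -0.2173, 1.2658, 0.5472] [400.33, -305.26, 350.54] [[0.9577, 0.2623, 0.1186], [0.2879, -0.8722, -0.3955], [-0.0003, 0.4129, -0.9108]]
```

```bash
cat > k.py <<'E'
import numpy as np
from scipy.spatial.transform import Rotation as Ro
from scipy.optimize import least_squares
def Rz(a): return Ro.from_rotvec([0,0,a]).as_matrix()
def Ry(a): return Ro.from_rotvec([0,a,0]).as_matrix()
def fk(q,L,s4=1):
    d1,L2,L3,L6,a1,e=L
    R=Rz(q[0])@Ry(q[1]+q[2])
    p=Rz(q[0])@(np.array([a1,0,d1])+Ry(q[1])@[0,0,L2])+R@[e,0,L3]
    R=R@Rz(s4*q[3])@Ry(q[4])@Rz(q[5])
    return p+R@[0,0,L6],R@Rz(np.pi/2)
D=[([-1.48707059,.158376874,1.59700203,-3e-5,1.38618743,-.210083802],[166.498,-550.352,214.613]),
([-0.8854,-0.0853,1.5811,0,1.6451,.3917],[402.09,-302.37,351.53]),
([-0.7583,-.3599,1.868,-.2173,1.2658,.5472],[400.33,-305.26,350.54])]
def fit(D=D):
    f=lambda L:np.concatenate([fk(q,L)[0]-p for q,p in D]+[0.01*(L[4:])])
    return least_squares(f,[300,400,400,250,0,0])
lo=np.array([-2.91,-.94,.18,-1.29,.17,-3]);hi=np.array([2.91,2.29,2.7,4.43,2.64,3])
def ik(p,R,L,q0=None):
    best=None
    seeds=[q0] if q0 is not None else [np.array([np.arctan2(p[1],p[0]),a,1.6,b,1.2,c]) for a in(0,.5) for b in(-.8,0,.8,3) for c in(-2.,0,2.)]
    for s in seeds:
        g=lambda q:np.r_[(fk(q,L)[0]-p)/100,(fk(q,L)[1]-R).ravel()]
        z=least_squares(g,np.clip(s,lo+.01,hi-.01),bounds=(lo,hi))
        if best is None or z.cost<best[0]-1e-6: best=(z.cost,z.x)
    return best
if __name__=='__main__':
    s=fit();print(s.x.round(1),s.cost)
    print(fk(D[2][0],s.x)[1].round(4).tolist())
E
python3 k.py
```

```text
[-233.3 -361.7  517.  -258.5   -8.9 -652.8] 14403.490291657901
[[0.9577, 0.2624, 0.1185], [0.2879, -0.8722, -0.3955], [-0.0004, 0.4129, -0.9108]]
```

View pics/w1.png

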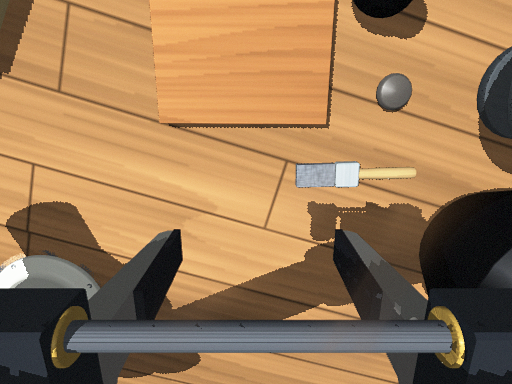

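```bash
sed -i 's/d1,L2,L3,L6,a1,e=L/d1,L2,L3,L6,a1,e,b=L/; s/np.array(\[a1,0,d1\])/np.array([a1,b,d1])/; s/\[300,400,400,250,0,0\]/[250,400,400,250,0,0,120]/; s/0.01\*(L\[4:\])/0.01*L[4:6]/' k.py
cat > plan.py <<'E'
from k import *
from h import *
L=fit().x
T0=np.array([540,188,0]);th=-13.4*np.pi/180
def tool(psi,al,roll): # heading, pitch down, roll=0 -> x left
    z=np.array([np.cos(al)*np.cos(psi),np.cos(al)*np.sin(psi),-np.sin(al)])
    x=np.array([-np.sin(psi),np.cos(psi),0]);y=np.cross(z,x)
    return np.stack([x,y,z],1)@Rz(roll)
def tray(v): return T0+Rz(th)@np.array(v)
E
python3 - <<'E'
from k import *
s=fit();print(s.x.round(1),s.cost)
from plan import *
for al in (35,45,55):
  for roll in (0,np.pi):
    for n,v in (('in',[-36,0,62]),('up',[10,0,140])):
      c,q=ik(tray(v),tool(th,np.radians(al),roll),L);print('pick',al,roll>0,n,round(c,5),q.round(2))
for al in (35,45,55):
 for psi in range(-180,180,30):
  for roll in (0,np.pi):
   ps=np.radians(psi);c,q=ik(np.array([550-75*np.cos(ps),-234-75*np.sin(ps),80]),tool(ps,np.radians(al),roll),L)
   if c<1e-4:print('place',al,psi,roll>0,q.round(2))
E
```

```text
[297.7 385.2 519.1 321.8   0.   47.2 119.9] 0.11278961489545716
pick 35 False in 0.00017 [0.46 0.12 2.35 4.43 0.57 2.34]
pick 35 False up 0.00361 [ 0.37 -0.06  2.25 -1.29  0.48  1.66]
pick 35 True in 0.00017 [ 0.46  0.12  2.35  4.43  0.57 -0.8 ]
pick 35 True up 0.00361 [ 0.37 -0.06  2.25 -1.29  0.48 -1.48]
pick 45 False in 1e-05 [ 0.4   0.04  2.29 -1.29  0.45  1.74]
pick 45 False up 0.0 [ 0.33 -0.07  2.2  -0.92  0.49  1.28]
pick 45 True in 1e-05 [ 0.4   0.04  2.29 -1.29  0.45 -1.4 ]
pick 45 True up 0.0 [ 0.33 -0.07  2.2  -0.92  0.49 -1.86]
pick 55 False in 0.0 [ 0.33  0.02  2.22 -0.73  0.48  1.15]
pick 55 False up 0.0 [ 0.27 -0.06  2.1  -0.51  0.61  0.86]
pick 55 True in 0.0 [ 0.33  0.02  2.22 -0.73  0.48 -1.99]
pick 55 True up 0.0 [ 0.27 -0.06  2.1  -0.51  0.61 -2.29]
place 35 -150 False [-0.22  1.15  0.7  -0.66  2.    2.34]
place 35 -150 True [-0.22  1.15  0.7  -0.66  2.   -0.8 ]
place 35 -120 False [-0.08  0.82  1.26 -0.84  1.59  2.23]
place 35 -120 True [-0.08  0.82  1.26 -0.84  1.59 -0.91]
place 35 -90 False [-0.03  0.49  1.78 -1.1   1.17  2.17]
place 35 -90 True [-0.03  0.49  1
[... 2580 characters left out ...]
67 -0.22  2.38  0.23  0.38 -0.33]
place 55 -30 True [-0.67 -0.22  2.38  0.23  0.38  2.81]
place 55 0 False [-1.01 -0.12  2.3   0.78  0.76 -1.53]
place 55 0 True [-1.01 -0.12  2.3   0.78  0.76  1.61]
place 55 30 False [-1.09  0.19  1.98  0.69  1.11 -1.98]
place 55 30 True [-1.09  0.19  1.98  0.69  1.11  1.17]
place 55 60 False [-1.02  0.49  1.59  0.54  1.41 -2.25]
place 55 60 True [-1.02  0.49  1.59  0.54  1.41  0.89]
place 55 90 False [-0.89  0.75  1.19  0.37  1.69 -2.52]
place 55 90 True [-0.89  0.75  1.19  0.37  1.69  0.63]
place 55 120 False [-0.74  0.97  0.84  0.18  1.91 -2.83]
place 55 120 True [-0.74  0.97  0.84  0.18  1.91  0.32]
place 55 150 True [-0.58  1.1   0.64 -0.04  2.02 -0.06]
```

```bash
cat >> plan.py <<'E'
from scipy.linalg import logm
def H(R,p):
    M=np.eye(4);M[:3,:3]=R;M[:3,3]=np.array(p)/1000;return M
def twist(A,B):
    S=np.real(logm(np.linalg.inv(A)@B));return np.array([S[0,3],S[1,3],S[2,3],S[2,1],S[0,2],S[1,0]])
def rows(p,R,n,start=None,via=5):
    """print the tool-frame row (repeat n times) and check joints on the way"""
    from scipy.linalg import expm
    o=r.observe();A=H(o['tool_rot'],o['position']) if start is None else start[0]
    q=o['joint_positions'] if start is None else start[1]
    t=np.round(twist(A,H(R,p))/n,4);w=t[3:]
    X=np.zeros((4,4));X[:3,:3]=np.array([[0,-w[2],w[1]],[w[2],0,-w[0]],[-w[1],w[0],0]]);X[:3,3]=t[:3]
    # a row = translate then rotate in tool axes
    st=expm(X);out=np.r_[st[:3,3],w].round(4)
    print(n,'x',out.tolist(),'turn/deg',np.degrees(np.linalg.norm(w)).round(1),'mm',1000*np.linalg.norm(out[:3]).round(4))
    for i in range(n):
        A=A@st
        if i%via==via-1 or i==n-1:
            c,q=ik(A[:3,3]*1000,A[:3,:3],L,q);print('  ',(A[:3,3]*1000).round(0),q.round(2),'' if c<1e-4 else 'COST %g'%c)
    return A,q
E
python3 - <<'E'
from plan import *
a=np.radians(55)
D.append(([-.7583,-.3599,1.868,-.2173,1.2658,.5472],[400.33,-305.26,350.54]))
s=rows(tray([-115,0,180]),tool(th,a,0),16)
s=rows(tray([-30,0,47]),tool(th,a,0),4,s)
print('lift')
s=rows(tray([40,0,330]),tool(th,a,0),8,s)
for psi in (0,20,40,60):
  for al in (15,20,25,30):
   ps=np.radians(psi);c,q=ik(np.array([550-50*np.cos(ps),-234-50*np.sin(ps),85]),tool(ps,np.radians(al),np.pi),L)
   print(psi,al,'%.5f'%c,q.round(2))
E
```

```text
16 x [0.0249, -0.0254, -0.0016, -0.0105, 0.0324, -0.0568] turn/deg 3.8 mm 35.6
   [ 466. -147.  304.] [-0.4  -0.43  2.03 -0.25  1.13  0.61] 
   [479.  22. 252.] [-0.02 -0.46  2.16 -0.34  0.99  0.74] 
   [441. 185. 193.] [ 0.38 -0.39  2.26 -0.49  0.85  0.93] 
   [427. 215. 180.] [ 0.46 -0.37  2.27 -0.53  0.82  0.98] 
4 x [0.0, -0.0015, 0.0395, -0.0001, 0.0, 0.0] turn/deg 0.0 mm 39.5
   [511. 195.  47.] [ 0.32  0.06  2.21 -0.77  0.45  1.2 ] 
lift
8 x [0.0, 0.0275, -0.0239, 0.0, 0.0, 0.0] turn/deg 0.0 mm 36.4
   [553. 185. 224.] [ 0.27 -0.17  2.02 -0.4   0.78  0.72] 
   [579. 179. 330.] [ 0.24 -0.19  1.83 -0.32  0.97  0.59] 
0 15 0.00000 [-1.3   0.31  2.43  1.72  1.23  0.41]
0 20 0.00000 [-1.27  0.2   2.45  1.66  1.12  0.52]
0 25 0.00000 [-1.24  0.11  2.45  1.59  1.03  0.65]
0 30 0.00000 [-1.19  0.04  2.44  1.5   0.94  0.79]
20 15 0.00000 [-1.33  0.47  2.14  1.34  1.4   0.53]
20 20 0.00000 [-1.31  0.4   2.15  1.3   1.33  0.61]
20 25 0.00000 [-1.28  0.33  2.16  1.25  1.26  0.69]
20 30 0.00000 [-1.25  0.27  2.16  1.19  1.2   0.78]
40 15 0.00000 [-1.26  0.66  1.8   1.11  1.6   0.62]
40 20 0.00000 [-1.25  0.6   1.82  1.06  1.54  0.66]
40 25 0.00000 [-1.23  0.54  1.84  1.02  1.49  0.71]
40 30 0.00000 [-1.21  0.48  1.85  0.97  1.43  0.76]
60 15 0.00000 [-1.16  0.86  1.44  0.93  1.83  0.67]
60 20 0.00000 [-1.15  0.8   1.46  0.89  1.77  0.69]
60 25 0.00000 [-1.13  0.75  1.49  0.85  1.72  0.71]
60 30 0.00000 [-1.12  0.7   1.52  0.8   1.66  0.73]
```

Call:
jog_arm(
  motion=[
    [[0.025,-0.0255,-0.0015,-0.0105,0.0325,-0.057,0],[0.025,-0.0255,-0.0015,-0.0105,0.0325,-0.057,0],[0.025,-0.0255,-0.0015,-0.0105,0.0325,-0.057,0],[0.025,-0.0255,-0.0015,-0.0105,0.0325,-0.057,0],[0.025,-0.0255,-0.0015,-0.0105,0.0325,-0.057,0],[0.025,-0.0255,-0.0015,-0.0105,0.0325,-0.057,0],[0.025,-0.0255,-0.0015,-0.0105,0.0325,-0.057,0],[0.025,-0.0255,-0.0015,-0.0105,0.0325,-0.057,0]],
  ],
)

```text
time: 3.15
position: [480.5, -43.1, 272.8]
tool_rot: [[0.683, 0.627, 0.374], [0.73, -0.605, -0.319], [0.026, 0.491, -0.871]]
ft_force: [0.4, -0.3, 0.1]
width: 1.007
finger_force: 0.0
```

Call:
jog_arm(
  motion=[
    [[0.025,-0.0255,-0.0015,-0.0105,0.0325,-0.057,0],[0.025,-0.0255,-0.0015,-0.0105,0.0325,-0.057,0],[0.025,-0.0255,-0.0015,-0.0105,0.0325,-0.057,0],[0.025,-0.0255,-0.0015,-0.0105,0.0325,-0.057,0],[0.025,-0.0255,-0.0015,-0.0105,0.0325,-0.057,0],[0.025,-0.0255,-0.0015,-0.0105,0.0325,-0.057,0],[0.025,-0.0255,-0.0015,-0.0105,0.0325,-0.057,0]],
  ],
)

```text
time: 3.85
position: [440.6, 188.4, 192.7]
tool_rot: [[0.289, 0.79, 0.54], [0.957, -0.244, -0.155], [0.009, 0.562, -0.827]]
ft_force: [0.4, -0.8, -0.6]
width: 0.996
finger_force: 0.0
```

```bash
python3 - <<'E'
from plan import *
o=r.observe();print(o['time'],o['position'].round(1),o['joint_positions'].round(2))
p,d=r.snapshot('wrist');W=cloud('wrist',d)
cv2.imwrite('pics/w2.png',p[:,:,::-1])
for l in ['mould','small_mould']:
  for s in r.silhouettes('wrist',l)[:2]:
    m=s['mask']&(d>0);q=W[m];print(l,s['confidence'],s['bbox'],np.median(q,0).round(),np.percentile(q,2,0).round(),np.percentile(q,98,0).round(),cv2.minAreaRect(q[:,:2].astype(np.float32)))
rows(tray([-115,0,180]),tool(th,np.radians(55),0),1)
E
```

```text
3.85 [440.6 188.4 192.7] [ 0.39 -0.39  2.25 -0.48  0.85  0.93]
mould 0.96 [0.3709, 0.2664, 0.2443, 0.3104] [517. 198.  66.] [456. 140.  50.] [604. 249.  67.] ((533.1019897460938, 190.08749389648438), (102.95445251464844, 156.92308044433594), 76.11885070800781)
small_mould 0.56 [0.4168, 0.0604, 0.1561, 0.1633] [548. 290.  66.] [515. 260.  47.] [594. 316.  67.] ((556.6135864257812, 288.3558044433594), (52.09958267211914, 84.64892578125), 76.51103210449219)
1 x [0.0219, -0.0221, -0.0006, -0.0163, 0.0274, -0.0525] turn/deg 3.5 mm 31.099999999999998
   [428. 215. 180.] [ 0.46 -0.37  2.27 -0.53  0.82  0.98]
```

View pics/w2.png

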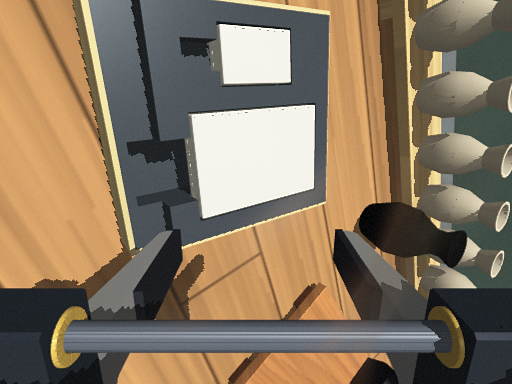

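```bash
python3 - <<'E'
from plan import *
from scipy.optimize import minimize
def est(cam,sz,label):
    p,d=r.snapshot(cam);W=cloud(cam,d);S=r.silhouettes(cam,label)
    for s in S[:2]:
        m=s['mask']&(d>0);q=W[m];
        if abs(np.median(q[:,2])-68)>8: continue
        zz=np.median(q[:,2]);q=q[abs(q[:,2]-zz)<6]
        # brightness: plaster only
        f=lambda v:(lambda e:np.mean(np.maximum(0,abs(e[:,0])-sz[0])**2+np.maximum(0,abs(e[:,1])-sz[1])**2))((q[:,:2]-v[:2])@Rz(v[2])[:2,:2])
        b=minimize(f,[540,188 if sz[0]>50 else 285,-.234],method='Nelder-Mead',options=dict(maxiter=2000))
        lo_,hi_=np.percentile((q[:,:2]-[540,188])@Rz(th)[:2,:2],[.5,99.5],0)
        print(cam,label,s['confidence'],zz.round(1),'ext in nominal tray frame',lo_.round(1),hi_.round(1),b.x.round(3),b.fun)
for c in('top','wrist'):
    est(c,(75,50),'mould');est(c,(25,40) if 0 else (40,25),'small_mould')
E
```

```text
top mould 0.56 69.0 ext in nominal tray frame [-75.1 -50.2] [72.8 49.1] [ 5.38374e+02  1.87767e+02 -2.41000e-01] 0.009545599496013274
top small_mould 0.57 69.0 ext in nominal tray frame [-40.1  72.9] [ 38.9 123.7] [ 5.61893e+02  2.83422e+02 -2.91000e-01] 0.02130232298362035
wrist mould 0.82 69.6 ext in nominal tray frame [-78. -49.] [70.2 49.5] [ 5.37014e+02  1.88353e+02 -2.33000e-01] 0.011142341402819243
wrist small_mould 0.96 69.6 ext in nominal tray frame [-42.8  73.9] [ 36.4 122.9] [ 5.60088e+02  2.84439e+02 -2.50000e-01] 0.003695474861225522
wrist small_mould 0.39 69.5 ext in nominal tray frame [-78.2 -49.6] [73.7 49.5] [ 5.30922e+02  1.91783e+02 -2.38000e-01] 306.57374844515493
```

```bash
sed -i 's/T0=np.array(\[540,188,0\])/T0=np.array([537.5,188.5,0])/' plan.py; python3 - <<'E'
from plan import *
R=tool(th,np.radians(55),0)
s=rows(tray([-84,0,126]),R,3)
s=rows(tray([-27,0,51]),R,3,s)
E
```

```text
3 x [0.0076, -0.0106, 0.0204, -0.0043, 0.0087, -0.0189] turn/deg 1.2 mm 24.2
   [456. 208. 126.] [ 0.41 -0.22  2.28 -0.59  0.66  1.04] 
3 x [0.0, 0.0012, 0.0314, 0.0, 0.0, -0.0] turn/deg 0.0 mm 31.4
   [511. 195.  51.] [ 0.32  0.05  2.21 -0.76  0.46  1.18]
```

Call:
jog_arm(
  motion=[
    [[0.0075,-0.0105,0.0205,-0.0045,0.0085,-0.019,0],[0.0075,-0.0105,0.0205,-0.0045,0.0085,-0.019,0],[0.0075,-0.0105,0.0205,-0.0045,0.0085,-0.019,0],[0,0,0,0,0,0,0]],
  ],
)

```text
time: 4.8
position: [453.8, 207.2, 122.0]
tool_rot: [[0.231, 0.801, 0.553], [0.973, -0.187, -0.135], [-0.005, 0.569, -0.822]]
ft_force: [-0.6, -0.9, -0.5]
width: 1.0
finger_force: 0.0
```

```bash
python3 - <<'E'
from plan import *
R=tool(th,np.radians(55),0)
o=r.observe();print(Rz(th).T@(o['position']-T0),o['ft_force'])
s=rows(tray([-27,0,51]),R,4)
E
```

```text
[-85.72724596  -1.16289322 122.04079112] [-0.64801653 -0.92220617 -0.4600447 ]
4 x [0.0003, 0.0019, 0.023, -0.0013, 0.0009, 0.0009] turn/deg 0.1 mm 23.099999999999998
   [511. 195.  51.] [ 0.32  0.05  2.21 -0.76  0.46  1.18]
```

Call:
jog_arm(
  motion=[
    [[0.0005,0,0.023,-0.001,0.001,0.001,0],[0,0,0.023,-0.001,0.001,0.001,0],[0.0005,0,0.023,-0.0015,0.001,0.001,0],[0,0.004,0.012,-0.001,0.001,0.001,0],[0,0.002,0.009,0,0,0,0],[0,0,0,0,0,0,0]],
  ],
)

```text
time: 5.4
position: [511.8, 195.7, 55.7]
tool_rot: [[0.233, 0.793, 0.562], [0.973, -0.192, -0.131], [0.004, 0.577, -0.816]]
ft_force: [0.1, -0.3, -0.4]
width: 0.996
finger_force: 0.0
```

```bash
cat > st.py <<'E'
from plan import *
o=r.observe();P=Rz(th).T@(o['position']-T0);R=Rz(th).T@o['tool_rot'];op=92*o['width']
print('t',o['time'],'tcp tray',P.round(1),'lower tip',(P-R[:,1]*op/2).round(1),'pitch',np.degrees(np.arcsin(-R[2,2])).round(1),'F',o['ft_force'].round(1),'grip',op.round(1),o['finger_force'])
print(o['joint_positions'].round(2))
E
python3 st.py
```

```text
Traceback (most recent call last):
  File "st.py", line 3, in <module>
    print('t',o['time'],'tcp tray',P.round(1),'lower tip',(P-R[:,1]*op/2).round(1),'pitch',np.degrees(np.arcsin(-R[2,2])).round(1),'F',o['ft_force'].round(1),'grip',op.round(1),o['finger_force'])
                                                                                                                                                                     ^^^^^^^^
AttributeError: 'float' object has no attribute 'round'
```

Call:
jog_arm(
  motion=[
    [[0,0.004,-0.003,0,0,0,0],[0,0.004,-0.004,0,0,0,0],[0,0.004,-0.004,0,0,0,0],[0,0.004,-0.004,0,0,0,0],[0,0.004,-0.004,0,0,0,0],[0,0.004,-0.004,0,0,0,0],[0,0,0,0,0,0,0]],
  ],
)

```text
time: 6.1
position: [511.8, 194.8, 84.8]
tool_rot: [[0.233, 0.799, 0.555], [0.972, -0.193, -0.131], [0.003, 0.57, -0.822]]
ft_force: [-16.7, 6.7, -2.2]
width: 0.998
finger_force: 7.8
```

```bash
sed -i 's/op.round(1)/round(op,1)/' st.py; python3 st.py; python3 - <<'E'
from h import *
p,d=r.snapshot('wrist');cv2.imwrite('pics/w3.png',p[:,:,::-1])
E
```

```text
t 6.1 tcp tray [-26.4   0.2  84.8] lower tip [-64.2   0.4  58.6] pitch 55.3 F [-16.7   6.7  -2.2] grip 91.8 7.792204320430756
[ 0.32 -0.02  2.2  -0.64  0.52  1.05]
```

View pics/w3.png

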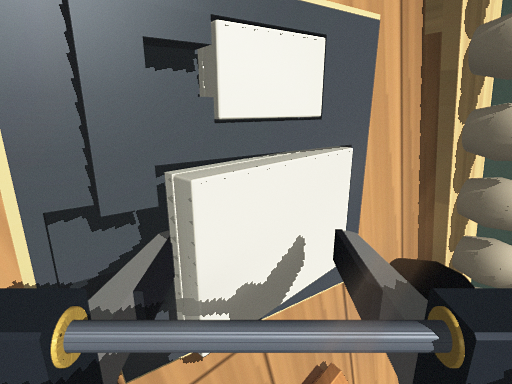

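Call:
jog_arm(
  motion=[
    [[0,0.002,-0.005,0,0,0,0],[0,0.003,-0.006,0,0,0,0],[0,0.003,-0.006,0,0,0,0],[0,0.003,-0.005,0,0,0,0],[0,0,0,0,0,0,0]],
  ],
)

```text
time: 6.65
position: [514.0, 195.7, 114.0]
tool_rot: [[0.232, 0.793, 0.564], [0.973, -0.192, -0.13], [0.006, 0.579, -0.816]]
ft_force: [-3.7, 0.3, -2.1]
width: 0.996
finger_force: 1.8
```

```bash
python3 st.py
```

```text
t 6.65 tcp tray [-24.5   1.5 114. ] lower tip [-61.9   1.7  87.5] pitch 54.6 F [-3.7  0.3 -2.1] grip 91.6 1.8418189510703087
[ 0.32 -0.08  2.19 -0.59  0.57  0.99]
```

Call:
jog_arm(
  motion=[
    [[0,0.004,-0.005,0,0,0,0],[0,0.004,-0.004,0,0,0,0],[0,0.004,-0.004,0,0,0,0],[0,0.004,-0.004,0,0,0,0],[0,0,0,0,0,0,0]],
  ],
)

```text
time: 7.15
position: [517.4, 194.7, 136.7]
tool_rot: [[0.232, 0.793, 0.564], [0.973, -0.192, -0.13], [0.005, 0.578, -0.816]]
ft_force: [-2.0, 0.0, -1.0]
width: 1.001
finger_force: 1.3
```

```bash
cat >> st.py <<'E'
import sys
if len(sys.argv)>1:
    for c in ('wrist','top'):
        p,d=r.snapshot(c);W=cloud(c,d)
        for s in r.silhouettes(c,'mould')[:1]:
            m=cv2.erode(s['mask'].astype(np.uint8),np.ones((5,5)))>0;q=(W[m&(d>0)]-T0)@Rz(th)
            # dominant plane
            rng=np.random.default_rng(0);best=None
            for _ in range(200):
                a=q[rng.choice(len(q),3)];n=np.cross(a[1]-a[0],a[2]-a[0]);n/=np.linalg.norm(n)+1e-9
                i=abs((q-a[0])@n)<2
                if best is None or i.sum()>best.sum(): best=i
            w=q[best];u,sv,vt=np.linalg.svd(w-w.mean(0),full_matrices=False);n=vt[2]*np.sign(vt[2][2])
            print(c,round(s['confidence'],2),'normal',n.round(3),'tilt',np.degrees(np.arccos(n[2])).round(1),'lo',np.percentile(w,1,0).round(),'hi',np.percentile(w,99,0).round(),len(w)/len(q))
        cv2.imwrite('pics/%s_%s.png'%(sys.argv[1],c),p[:,:,::-1])
E
python3 st.py p1
```

```text
t 7.15 tcp tray [-21.    1.3 136.7] lower tip [-58.6   1.5 110.1] pitch 54.7 F [-2.  0. -1.] grip 92.1 1.2574176024645567
[ 0.32 -0.12  2.17 -0.54  0.62  0.92]
wrist 0.73 normal [ 0.502 -0.002  0.865] tilt 30.1 lo [-54. -45.  71.] hi [ 68.  49. 141.] 0.6909868658874563
top 0.64 normal [ 0.491 -0.001  0.871] tilt 29.4 lo [-52. -44.  70.] hi [ 68.  41. 140.] 1.0
```

Call:
jog_arm(
  motion=[
    [[0,0.004,0.001,0,0,0,0],[0,0.004,0.001,0,0,0,0],[0,0.004,0,0,0,0,0],[0,0.004,0,0,0,0,0],[0,0.004,-0.001,0,0,0,0],[0,0.004,-0.001,0,0,0,0],[0,0,0,0,0,0,0]],
  ],
)

```text
time: 8.05
position: [536.0, 189.9, 149.7]
tool_rot: [[0.232, 0.794, 0.563], [0.973, -0.192, -0.13], [0.005, 0.577, -0.816]]
ft_force: [-4.4, 0.2, 1.0]
width: 1.006
finger_force: 1.6
```

```bash
python3 st.py p2
```

```text
t 8.05 tcp tray [ -1.8   1.  149.7] lower tip [-39.6   1.2 122.9] pitch 54.7 F [-4.4  0.2  1. ] grip 92.6 1.5905904164537787
[ 0.29 -0.1   2.13 -0.51  0.63  0.87]
wrist 0.72 normal [ 0.649 -0.001  0.761] tilt 40.5 lo [-39. -42.  73.] hi [ 65.  50. 161.] 0.588264092880123
top 0.86 normal [0.637 0.006 0.77 ] tilt 39.6 lo [-42. -46.  71.] hi [ 69.  40. 162.] 1.0
```

Call:
jog_arm(
  motion=[
    [[0,0.005,0,0,0,0,0],[0,0.005,0,0,0,0,0],[0,0.005,0,0,0,0,0],[0,0.005,-0.001,0,0,0,0],[0,0.005,-0.001,0,0,0,0],[0,0.005,-0.001,0,0,0,0],[0,0,0,0,0,0,0]],
  ],
)

```text
time: 8.95
position: [558.9, 184.5, 170.2]
tool_rot: [[0.232, 0.793, 0.564], [0.973, -0.192, -0.13], [0.005, 0.579, -0.816]]
ft_force: [-1.3, 0.0, -1.1]
width: 1.005
finger_force: 0.6
```

```bash
python3 st.py p3
```

```text
t 8.95 tcp tray [ 21.8   1.1 170.2] lower tip [-15.9   1.2 143.5] pitch 54.6 F [-1.3  0.  -1.1] grip 92.4 0.6457586959004402
[ 0.26 -0.09  2.07 -0.46  0.66  0.8 ]
wrist 0.91 normal [-0.58   0.005  0.815] tilt 35.4 lo [-30. -29. 167.] hi [-10.  49. 181.] 0.6348862405200434
top 0.56 normal [0.775 0.039 0.631] tilt 50.9 lo [-26. -47.  72.] hi [ 68.  24. 183.] 1.0
```

View pics/p3_wrist.png

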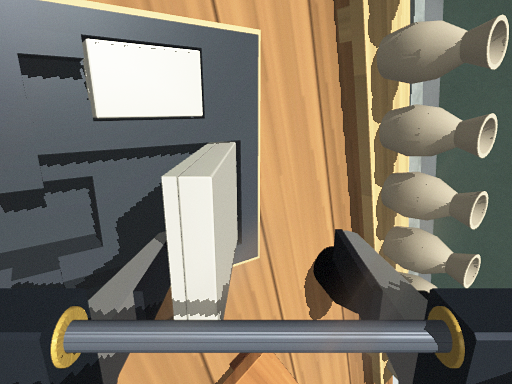

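Call:
jog_arm(
  motion=[
    [[0,-0.003,0,0,0,0,20],[0,-0.0036,0,0,0,0,40],[0,-0.0036,0,0,0,0,60],[0,0,0,0,0,0,60]],
  ],
)

```text
time: 9.55
position: [549.0, 186.7, 162.4]
tool_rot: [[0.231, 0.794, 0.562], [0.973, -0.191, -0.13], [0.004, 0.576, -0.817]]
ft_force: [-1.1, 0.2, -0.5]
width: 0.758
finger_force: 0.6
```

```bash
python3 st.py
```

```text
t 9.55 tcp tray [ 11.6   0.9 162.4] lower tip [-16.9   1.  142.3] pitch 54.8 F [-1.1  0.2 -0.5] grip 69.7 0.579813290387392
[ 0.28 -0.1   2.09 -0.48  0.65  0.82]
```

Call:
jog_arm(
  motion=[
    [[0,-0.0035,0,0,0,0,80],[0,-0.0036,0,0,0,0,100],[0,-0.0036,0,0,0,0,120],[0,-0.0036,0,0,0,0,140],[0,-0.0036,0,0,0,0,160],[0,-0.0025,0,0,0,0,175],[0,0,0,0,0,0,175]],
  ],
)

```text
time: 10.25
position: [533.1, 190.5, 151.0]
tool_rot: [[0.231, 0.794, 0.562], [0.973, -0.191, -0.13], [0.004, 0.577, -0.817]]
ft_force: [-1.0, -0.3, 0.0]
width: 0.311
finger_force: 0.6
```

```bash
python3 st.py
```

```text
t 10.25 tcp tray [ -4.7   1.  151. ] lower tip [-16.4   1.  142.8] pitch 54.8 F [-1.  -0.3  0. ] grip 28.6 0.5744539573788643
[ 0.3  -0.11  2.13 -0.5   0.64  0.87]
```

Call:
jog_arm(
  motion=[
    [[0,-0.001,0,0,0,0,185],[0,0,0,0,0,0,200],[0,0,0,0,0,0,255],[0,0,0,0,0,0,255],[0,0,0,0,0,0,255]],
  ],
)

```text
time: 10.75
position: [532.9, 190.6, 150.9]
tool_rot: [[0.231, 0.794, 0.563], [0.973, -0.192, -0.13], [0.005, 0.577, -0.816]]
ft_force: [-1.3, -0.5, -1.5]
width: 0.257
finger_force: 30.0
```

```bash
python3 st.py; python3 - <<'E'
from plan import *
print(r.look_for('wrist','mould')[:1])
al=np.radians(54.7)
o=r.observe();R0=o['tool_rot'];p0=o['position']
s=rows(p0-R0[:,2]*90+[0,0,40],R0,5)   # draw out along the slab
A,q=s
ps=np.radians(25)
# swing to above board without roll, then roll
c=np.array([480,-180,330.])
s=rows(c,tool(ps,al,0),16,s,2)
s=rows(c,tool(ps,al,0)@Rz(1.57),12,s,3)
s=rows(c,tool(ps,al,np.pi),12,s,3)
E
```

```text
t 10.75 tcp tray [ -5.    1.  150.9] lower tip [-14.7   1.  144.1] pitch 54.7 F [-1.3 -0.5 -1.5] grip 23.7 29.975005388259888
[ 0.3  -0.11  2.13 -0.51  0.64  0.87]
[{'bbox': [0.3277, 0.3674, 0.1373, 0.4688], 'confidence': 0.61}]
5 x [0.0, 0.0046, -0.0245, 0.0, 0.0, 0.0] turn/deg 0.0 mm 24.9
   [482. 202. 264.] [ 0.37 -0.36  2.1  -0.42  0.92  0.77] 
16 x [-0.0242, 0.0007, -0.0046, 0.0001, 0.024, -0.0343] turn/deg 2.4 mm 24.6
   [468. 156. 272.] [ 0.21 -0.54  2.2  -0.25  0.91  0.46] 
   [458. 108. 280.] [-0.   -0.7   2.27 -0.04  0.95  0.08] 
   [451.  60. 289.] [-0.25 -0.81  2.31  0.18  1.05 -0.31] 
   [449.  11. 297.] [-0.5  -0.84  2.31  0.37  1.17 -0.66] 
   [451. -38. 305.] [-0.71 -0.78  2.27  0.49  1.28 -0.95] 
   [457. -86. 313.] [-0.85 -0.66  2.19  0.56  1.35 -1.17] 
   [ 466. -134.  322.] [-0.94 -0.51  2.08  0.6   1.41 -1.35] 
   [ 480. -180.  330.] [-0.99 -0.34  1.95  0.61  1.46 -1.48] 
12 x [0.0, 0.0, 0.0, -0.0001, -0.0, 0.1308] turn/deg 7.5 mm 0.0
   [ 480. -180.  330.] [-0.99 -0.34  1.95  0.61  1.46 -1.09] 
   [ 480. -180.  330.] [-0.99 -0.34  1.95  0.61  1.46 -0.69] 
   [ 480. -180.  330.] [-0.99 -0.34  1.95  0.61  1.46 -0.3 ] 
   [ 480. -180.  330.] [-0.99 -0.34  1.95  0.61  1.46  0.09] 
12 x [0.0, 0.0, 0.0, -0.0, -0.0, 0.1309] turn/deg 7.5 mm 0.0
   [ 480. -180.  330.] [-0.99 -0.34  1.95  0.61  1.46  0.48] 
   [ 480. -180.  330.] [-0.99 -0.34  1.95  0.61  1.46  0.88] 
   [ 480. -180.  330.] [-0.99 -0.34  1.95  0.61  1.46  1.27] 
   [ 480. -180.  330.] [-0.99 -0.34  1.95  0.61  1.46  1.66]
```

Call:
jog_arm(
  motion=[
    [[0,0.003,-0.014,0,0,0,255],[0,0.005,-0.023,0,0,0,255],[0,0.005,-0.025,0,0,0,255],[0,0.005,-0.025,0,0,0,255],[0,0.005,-0.023,0,0,0,255],[0,0,-0.012,0,0,0,255],[0,0,0,0,0,0,255]],
  ],
)

```text
time: 11.5
position: [482.2, 202.5, 264.4]
tool_rot: [[0.231, 0.793, 0.563], [0.973, -0.192, -0.129], [0.006, 0.578, -0.816]]
ft_force: [1.3, 0.2, -6.0]
width: 0.256
finger_force: 30.0
```

```bash
python3 st.py
```

```text
t 11.5 tcp tray [-57.1   0.8 264.4] lower tip [-66.7   0.9 257.6] pitch 54.7 F [ 1.3  0.2 -6. ] grip 23.6 29.980727434158325
[ 0.37 -0.36  2.09 -0.42  0.92  0.77]
```

Call:
jog_arm(
  motion=[
    [[-0.012,0,-0.002,0,0.012,-0.017,255],[-0.024,0.0005,-0.0045,0,0.024,-0.0345,255],[-0.024,0.0005,-0.0045,0,0.024,-0.0345,255],[-0.024,0.0005,-0.0045,0,0.024,-0.0345,255],[-0.024,0.0005,-0.0045,0,0.024,-0.0345,255],[-0.024,0.0005,-0.0045,0,0.024,-0.0345,255],[-0.024,0.0005,-0.0045,0,0.024,-0.0345,255],[-0.024,0.0005,-0.0045,0,0.024,-0.0345,255]],
  ],
)

```text
time: 12.3
position: [447.7, 23.9, 290.0]
tool_rot: [[-0.083, 0.815, 0.573], [0.997, 0.067, 0.049], [0.002, 0.575, -0.818]]
ft_force: [0.0, -0.2, -5.9]
width: 0.26
finger_force: 30.0
```

Call:
jog_arm(
  motion=[
    [[-0.024,0.0005,-0.0045,0,0.024,-0.0345,255],[-0.024,0.0005,-0.0045,0,0.024,-0.0345,255],[-0.024,0.0005,-0.0045,0,0.024,-0.0345,255],[-0.024,0.0005,-0.0045,0,0.024,-0.0345,255],[-0.024,0.0005,-0.0045,0,0.024,-0.0345,255],[-0.024,0.0005,-0.0045,0,0.024,-0.0345,255],[-0.012,0,-0.002,0,0.012,-0.017,255],[0,0,0,0,0,0,255]],
  ],
)

```text
time: 13.1
position: [464.7, -132.7, 315.4]
tool_rot: [[-0.343, 0.769, 0.54], [0.939, 0.28, 0.199], [0.002, 0.575, -0.818]]
ft_force: [-0.3, 1.2, -5.7]
width: 0.258
finger_force: 30.0
```

```bash
python3 st.py; python3 - <<'E'
from plan import *
o=r.observe();print(o['position'],o['tool_rot'].round(3).tolist())
s=rows([480,-180,330],tool(np.radians(25),np.radians(54.7),0),3)
E
```

```text
t 13.1 tcp tray [   3.6 -329.3  315.4] lower tip [  -4.5 -334.6  308.5] pitch 54.9 F [-0.3  1.2 -5.7] grip 23.7 29.99895304441452
[-0.94 -0.51  2.1   0.6   1.4  -1.35]
[ 464.68781817 -132.65616959  315.3677097 ] [[-0.343, 0.769, 0.54], [0.939, 0.28, 0.199], [0.002, 0.575, -0.818]]
3 x [-0.0165, 0.0019, -0.0047, -0.0011, 0.0159, -0.0238] turn/deg 1.6 mm 17.3
   [ 480. -180.  330.] [-0.99 -0.35  1.96  0.61  1.46 -1.48]
```

Call:
jog_arm(
  motion=[
    [[0,0,0,0,0,0.07,255],[0,0,0,0,0,0.14,255],[0,0,0,0,0,0.14,255],[0,0,0,0,0,0.14,255],[0,0,0,0,0,0.14,255],[0,0,0,0,0,0.14,255],[0,0,0,0,0,0.14,255],[0,0,0,0,0,0.14,255]],
  ],
)

```text
time: 13.9
position: [464.6, -129.5, 315.9]
tool_rot: [[0.497, 0.68, 0.54], [0.708, -0.677, 0.201], [0.502, 0.283, -0.817]]
ft_force: [0.1, 0.2, -4.8]
width: 0.256
finger_force: 30.0
```

Call:
jog_arm(
  motion=[
    [[0,0,0,0,0,0.14,255],[0,0,0,0,0,0.14,255],[0,0,0,0,0,0.14,255],[0,0,0,0,0,0.14,255],[0,0,0,0,0,0.14,255],[0,0,0,0,0,0.14,255],[0,0,0,0,0,0.14,255],[0,0,0,0,0,0.14,255]],
  ],
)

```text
time: 14.7
position: [464.6, -129.5, 315.9]
tool_rot: [[0.828, -0.151, 0.54], [-0.301, -0.932, 0.201], [0.473, -0.329, -0.817]]
ft_force: [-1.1, 0.3, -4.7]
width: 0.255
finger_force: 30.0
```

Call:
jog_arm(
  motion=[
    [[0,0,0,0,0,0.14,255],[0,0,0,0,0,0.14,255],[0,0,0,0,0,0.14,255],[0,0,0,0,0,0.14,255],[0,0,0,0,0,0.14,255],[0,0,0,0,0,0.14,255],[0,0,0,0,0,0.13,255],[0,0,0,0,0,0,255]],
  ],
)

```text
time: 15.5
position: [464.7, -129.5, 316.0]
tool_rot: [[0.348, -0.766, 0.54], [-0.938, -0.284, 0.201], [-0.001, -0.576, -0.817]]
ft_force: [0.3, -0.8, -5.3]
width: 0.264
finger_force: 30.0
```

```bash
python3 st.py; python3 - <<'E'
from plan import *
from scipy.optimize import minimize
o=r.observe();print(o['position'],o['tool_rot'].round(3).tolist())
for c in ('wrist','top'):
    p,d=r.snapshot(c);W=cloud(c,d);cv2.imwrite('pics/f_%s.png'%c,p[:,:,::-1])
    for s in r.silhouettes(c,'mould')[:2]:
        m=s['mask']&(d>0);e=(W[m]-o['position'])@o['tool_rot'];print(c,s['confidence'],'in tool frame',np.percentile(e,[1,50,99],0).round(0).tolist())
E
```

```text
t 15.5 tcp tray [   2.8 -326.3  316. ] lower tip [  11.1 -320.8  323. ] pitch 54.8 F [ 0.3 -0.8 -5.3] grip 24.3 30.000752806663513
[-0.94 -0.52  2.1   0.6   1.4   1.79]
[ 464.6523003  -129.53905478  316.04804343] [[0.348, -0.766, 0.54], [-0.938, -0.284, 0.201], [-0.001, -0.576, -0.817]]
wrist 0.66 in tool frame [[-32.0, -14.0, -30.0], [20.0, -2.0, -28.0], [49.0, 10.0, 335.0]]
top 0.84 in tool frame [[-52.0, -17.0, -29.0], [-12.0, -13.0, 56.0], [47.0, 5.0, 122.0]]
```

View pics/f_wrist.png

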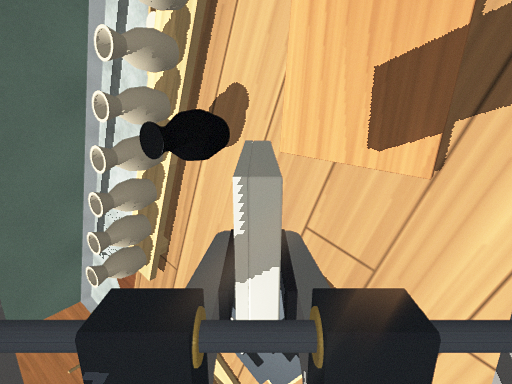

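```bash
cat >> plan.py <<'E'
C=np.array([549,-234,0.]);PSI=np.arctan2(.201,.54);hh=np.array([np.cos(PSI),np.sin(PSI),0])
def place(al,dz): # gripped slab, far back edge dz above board
    R=tool(PSI,np.radians(al),np.pi)
    return C+75*hh+[0,0,30+dz]-122*R[:,2]-12*R[:,1]+1*R[:,0],R
E
python3 - <<'E'
from plan import *
s=rows(*place(54.8,60),8)
s=rows(*place(20,30),10,s,2)
s=rows(*place(20,3),3,s)
E
```

```text
8 x [0.016, 0.0029, 0.0164, -0.0002, -0.0001, 0.0003] turn/deg 0.0 mm 23.099999999999998
   [ 526. -193.  242.] [-0.91 -0.19  2.01  0.63  1.2   1.68] 
   [ 563. -230.  197.] [-0.9   0.01  1.92  0.66  1.1   1.62] 
10 x [0.0, 0.0098, 0.0014, 0.0607, -0.0, -0.0] turn/deg 3.5 mm 9.9
   [ 550. -235.  183.] [-0.99 -0.    2.01  0.82  1.11  1.42] 
   [ 539. -239.  167.] [-1.08  0.03  2.08  0.97  1.13  1.22] 
   [ 529. -243.  150.] [-1.16  0.09  2.13  1.11  1.19  1.03] 
   [ 522. -246.  132.] [-1.22  0.19  2.15  1.22  1.25  0.85] 
   [ 516. -248.  113.] [-1.28  0.33  2.15  1.31  1.33  0.68] 
3 x [-0.0001, 0.0086, 0.0031, 0.0001, -0.0001, -0.0001] turn/deg 0.0 mm 9.1
   [ 516. -247.   86.] [-1.28  0.41  2.14  1.32  1.32  0.62]
```

Call:
jog_arm(
  motion=[
    [[0.016,0.003,0.0165,0,0,0,255],[0.016,0.003,0.0165,0,0,0,255],[0.016,0.003,0.0165,0,0,0,255],[0.016,0.003,0.0165,0,0,0,255],[0.016,0.003,0.0165,0,0,0,255],[0.016,0.003,0.0165,0,0,0,255],[0.016,0.003,0.0165,0,0,0,255],[0.016,0.003,0.0165,0,0,0,255]],
  ],
)

```text
time: 16.5
position: [563.7, -231.1, 195.2]
tool_rot: [[0.349, -0.764, 0.542], [-0.937, -0.286, 0.2], [0.002, -0.578, -0.816]]
ft_force: [-0.5, -0.8, -4.3]
width: 0.259
finger_force: 30.0
```

Call:
jog_arm(
  motion=[
    [[0,0.01,0.0015,0.06,0,0,255],[0,0.01,0.0015,0.06,0,0,255],[0,0.01,0.0015,0.06,0,0,255],[0,0.01,0.0015,0.06,0,0,255],[0,0.01,0.0015,0.06,0,0,255],[0,0.01,0.0015,0.06,0,0,255],[0,0.01,0.0015,0.06,0,0,255],[0,0,0,0,0,0,255]],
  ],
)

```text
time: 17.3
position: [523.1, -244.9, 136.1]
tool_rot: [[0.346, -0.481, 0.806], [-0.938, -0.175, 0.299], [-0.003, -0.859, -0.511]]
ft_force: [-0.1, -0.1, -5.2]
width: 0.261
finger_force: 30.0
```

```bash
python3 st.py;python3 - <<'E'
from plan import *
o=r.observe();p,d=r.snapshot('top');W=cloud('top',d)
for s in r.silhouettes('top','mould')[:2]:
    m=s['mask']&(d>0);e=(W[m]-o['position'])@o['tool_rot'];print(s['confidence'],'in tool frame',np.percentile(e,[1,50,99],0).round(0).tolist(),np.percentile(W[m],[1,50,99],0).round(0).tolist())
for s in r.silhouettes('top','board')[:1]:
    m=s['mask']&(d>0);print(cv2.minAreaRect(W[m][:,:2].astype(np.float32)))
s=rows(*place(20,20),3)
s=rows(*place(20,3),3,s)
E
```

```text
t 17.3 tcp tray [  86.5 -424.9  136.1] lower tip [  91.6 -421.5  146.5] pitch 30.8 F [-0.1 -0.1 -5.2] grip 24.0 29.997492134571075
[-1.19  0.15  2.15  1.16  1.21  0.93]
0.58 in tool frame [[-52.0, -18.0, -27.0], [-6.0, -11.0, 49.0], [65.0, 73.0, 129.0]] [[489.0, -290.0, 29.0], [565.0, -224.0, 118.0], [638.0, -165.0, 161.0]]
((552.2177124023438, -238.24522399902344), (228.15074157714844, 271.20672607421875), 16.89145278930664)
3 x [-0.0006, 0.0123, 0.0029, 0.0622, -0.0007, 0.0009] turn/deg 3.6 mm 12.7
   [ 516. -247.  103.] [-1.28  0.36  2.15  1.31  1.33  0.66] 
3 x [0.0, 0.0054, 0.002, -0.0, 0.0, -0.0] turn/deg 0.0 mm 5.8
   [ 516. -247.   86.] [-1.28  0.41  2.14  1.32  1.32  0.62]
```

Call:
jog_arm(
  motion=[
    [[0,0.012,0.003,0.062,0,0,255],[0,0.012,0.003,0.062,0,0,255],[0,0.012,0.003,0.062,0,0,255],[0,0.0055,0.002,0,0,0,255],[0,0.0055,0.002,0,0,0,255],[0,0.0055,0.002,0,0,0,255],[0,0,0,0,0,0,255]],
  ],
)

```text
time: 18.15
position: [517.3, -248.0, 85.9]
tool_rot: [[0.349, -0.32, 0.881], [-0.937, -0.122, 0.327], [0.003, -0.94, -0.342]]
ft_force: [-0.2, 0.5, -5.1]
width: 0.259
finger_force: 30.0
```

```bash
python3 st.py; python3 -c "
from plan import *
rows(*place(20,0),1)"
```

```text
t 18.15 tcp tray [  81.5 -429.3   85.9] lower tip [  84.9 -427.    97.1] pitch 20.0 F [-0.2  0.5 -5.1] grip 23.8 30.001997351646423
[-1.27  0.41  2.13  1.32  1.32  0.62]
1 x [-0.001, 0.003, 0.0001, 0.0002, -0.0006, 0.0026] turn/deg 0.2 mm 3.2
   [ 516. -247.   83.] [-1.28  0.41  2.14  1.32  1.32  0.61]
```

Call:
jog_arm(
  motion=[
    [[0,0.001,0.0005,0,0,0,255],[0,0.001,0.0005,0,0,0,255],[0,0.001,0.0005,0,0,0,255],[0,0,0,0,0,0,255]],
  ],
)

```text
time: 18.55
position: [517.5, -248.0, 83.1]
tool_rot: [[0.348, -0.318, 0.882], [-0.937, -0.12, 0.327], [0.002, -0.941, -0.34]]
ft_force: [-0.5, 0.2, -1.8]
width: 0.26
finger_force: 30.0
```

```bash
python3 st.py
```

```text
t 18.55 tcp tray [  81.7 -429.3   83.1] lower tip [  85.  -427.    94.3] pitch 19.8 F [-0.5  0.2 -1.8] grip 23.9 29.998907446861267
[-1.27  0.42  2.13  1.33  1.32  0.61]
```

Call:
jog_arm(
  motion=[
    [[0,0,0,0,0,0,185],[0,0,0,0,0,0,175],[0,0,0,0,0,0,165],[0,0,0,0,0,0,155],[0,0,0,0,0,0,145],[0,0,0,0,0,0,135],[0,0,0,0,0,0,125],[0,0,0,0,0,0,125]],
  ],
)

```text
time: 19.35
position: [517.2, -247.5, 82.2]
tool_rot: [[0.348, -0.319, 0.881], [-0.937, -0.12, 0.327], [0.001, -0.94, -0.341]]
ft_force: [1.1, 0.8, -2.5]
width: 0.509
finger_force: 1.1
```

```bash
python3 st.py
```

```text
t 19.35 tcp tray [  81.3 -428.8   82.2] lower tip [  88.  -424.4  104.2] pitch 19.9 F [ 1.1  0.8 -2.5] grip 46.8 1.0891233739675954
[-1.27  0.42  2.13  1.33  1.32  0.61]
```

Call:
jog_arm(
  motion=[
    [[0,0,0,0,0,0,115],[0,0,0,0,0,0,105],[0,0,0,0,0,0,95],[0,0,0,0,0,0,85],[0,0,0,0,0,0,75],[0,0,0,0,0,0,65],[0,0,0,0,0,0,65]],
  ],
)

```text
time: 20.05
position: [517.2, -247.7, 82.3]
tool_rot: [[0.348, -0.319, 0.881], [-0.937, -0.12, 0.327], [0.001, -0.94, -0.341]]
ft_force: [1.6, 0.7, -2.8]
width: 0.746
finger_force: 1.1
```

```bash
python3 st.py; python3 - <<'E'
from plan import *
o=r.observe()
for c in('wrist','top'):
    p,d=r.snapshot(c);W=cloud(c,d);cv2.imwrite('pics/g_%s.png'%c,p[:,:,::-1])
    for s in r.silhouettes(c,'mould')[:2]:
        m=s['mask']&(d>0);q=(W[m]-C)@Rz(PSI);print(c,s['confidence'],'board-heading frame',np.percentile(q,[1,50,99],0).round(0).tolist())
E
```

```text
t 20.05 tcp tray [  81.4 -429.    82.3] lower tip [  91.1 -422.5  114.5] pitch 19.9 F [ 1.6  0.7 -2.8] grip 68.6 1.059936560341157
[-1.27  0.42  2.13  1.33  1.31  0.61]
wrist 0.95 board-heading frame [[-69.0, -51.0, 50.0], [-65.0, -15.0, 71.0], [70.0, 45.0, 84.0]]
top 0.76 board-heading frame [[-64.0, -51.0, 32.0], [10.0, 4.0, 64.0], [81.0, 50.0, 86.0]]
```

View pics/g_wrist.png

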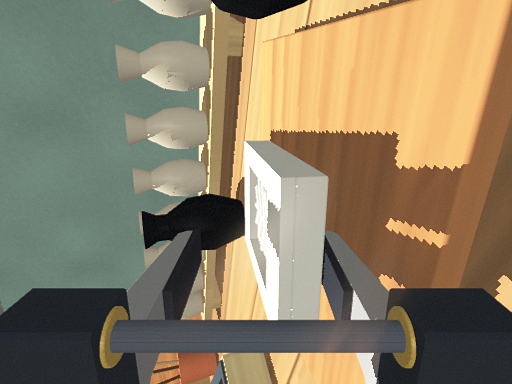

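Call:
jog_arm(
  motion=[
    [[0,0.0025,-0.003,0,0,0,65],[0,0.0015,-0.004,0,0,0,65],[0,0.0015,-0.004,0,0,0,65],[0,0.0015,-0.004,0,0,0,65],[0,0,0,0,0,0,65]],
  ],
)

```text
time: 20.75
position: [501.3, -254.1, 80.7]
tool_rot: [[0.347, -0.32, 0.882], [-0.938, -0.12, 0.326], [0.001, -0.94, -0.341]]
ft_force: [-2.2, -0.6, -1.5]
width: 0.747
finger_force: 1.3
```

```bash
cat > m.py <<'E'
from plan import *
p,d=r.snapshot('wrist');W=cloud('wrist',d)
for s in r.silhouettes('wrist','mould')[:1]:
    m=s['mask']&(d>0);q=(W[m]-C)@Rz(PSI);print(s['confidence'],'board-heading frame',np.percentile(q,[1,50,99],0).round(0).tolist())
o=r.observe();R=o['tool_rot'];print('low inner tip',((o['position']+R[:,1]*46*o['width']-C)@Rz(PSI)).round(1))
E
python3 st.py; python3 m.py
```

```text
t 20.75 tcp tray [  67.4 -438.9   80.7] lower tip [  77.1 -432.4  113. ] pitch 20.0 F [-2.2 -0.6 -1.5] grip 68.7 1.3405865442473441
[-1.32  0.42  2.14  1.29  1.33  0.6 ]
0.76 board-heading frame [[-71.0, -51.0, 46.0], [-66.0, -11.0, 65.0], [74.0, 46.0, 77.0]]
low inner tip [-63.2  -2.2  48.4]
```

Call:
jog_arm(
  motion=[
    [[0,0.001,-0.003,0,0,0,65],[0,0.001,-0.003,0,0,0,65],[0,0.001,-0.003,0,0,0,65],[0,0.001,-0.003,0,0,0,65],[0,0.001,-0.004,0,0,0,65],[0,0.001,-0.004,0,0,0,65],[0,0,0,0,0,0,65]],
  ],
)

```text
time: 21.55
position: [481.9, -261.3, 82.2]
tool_rot: [[0.348, -0.319, 0.882], [-0.938, -0.12, 0.326], [0.002, -0.94, -0.341]]
ft_force: [0.3, -0.5, -0.0]
width: 0.743
finger_force: 0.0
```

```bash
python3 st.py; python3 m.py
```

```text
t 21.55 tcp tray [  50.2 -450.5   82.2] lower tip [  59.9 -444.   114.4] pitch 19.9 F [ 0.3 -0.5 -0. ] grip 68.4 0.0
[-1.37  0.41  2.15  1.25  1.36  0.59]
0.57 board-heading frame [[-72.0, -51.0, 34.0], [-48.0, -10.0, 53.0], [73.0, 48.0, 56.0]]
low inner tip [-83.7  -2.   50. ]
```

Call:
jog_arm(
  motion=[
    [[0,0,-0.015,0,0,0,65],[0,0,-0.02,0,0,0,65],[0,-0.02,-0.02,0,0,0,65],[0,-0.03,-0.015,0,0,0,65],[0,-0.03,-0.015,0,0,0,65],[0,-0.03,-0.01,0,0,0,65],[0,0,0,0,0,0,65]],
  ],
)

```text
time: 22.35
position: [434.0, -280.3, 221.3]
tool_rot: [[0.348, -0.317, 0.882], [-0.937, -0.127, 0.324], [0.009, -0.94, -0.342]]
ft_force: [-0.4, 0.4, -0.0]
width: 0.743
finger_force: 0.0
```

```bash
python3 st.py; python3 - <<'E'
from plan import *
p,d=r.snapshot('top');W=cloud('top',d);cv2.imwrite('pics/end.png',p[:,:,::-1])
for l in ['mould','board','small_mould','vase','jug','bowl','stone','paddle','brush']:
    for s in r.silhouettes('top',l)[:2]:
        q=W[s['mask']&(d>0)]
        print(l,round(s['confidence'],2),np.median(q,0).round(),np.percentile(q,2,0).round(),np.percentile(q,98,0).round(),cv2.minAreaRect(q[:,:2].astype(np.float32))[0])
E
```

```text
t 22.35 tcp tray [   8.  -480.   221.3] lower tip [  17.5 -473.3  253.4] pitch 20.0 F [-0.4  0.4 -0. ] grip 68.3 0.0
[-1.49  0.03  2.19  1.13  1.57  0.86]
mould 0.63 [ 553. -232.   53.] [ 480. -290.   43.] [ 625. -173.   60.] (552.51318359375, -235.54754638671875)
board 0.88 [ 546. -226.   31.] [ 429. -368.   24.] [670. -97.  37.] (553.2105712890625, -238.21893310546875)
small_mould 0.95 [562. 284.  69.] [521. 256.  46.] [601. 313.  75.] (561.370361328125, 284.4786682128906)
vase 0.81 [759. -40. 110.] [730. -80.  58.] [796.  -1. 160.] (764.828125, -39.16106414794922)
jug 0.61 [ 676. -381.   94.] [ 639. -421.   49.] [ 718. -351.  137.] (677.6746215820312, -387.4388732910156)
bowl 0.85 [379. 484.  23.] [329. 425.   3.] [434. 527.  54.] (381.9525451660156, 473.93157958984375)
bowl 0.21 [519. 221.  49.] [402. 108.   7.] [652. 344.  72.] (530.3367919921875, 235.47390747070312)
stone 0.67 [ 558. -472.   23.] [ 533. -499.   -2.] [ 582. -452.   30.] (559.4973754882812, -475.58087158203125)
paddle 0.61 [597. 509.  15.] [521. 464.   2.] [714. 556.  21.] (623.8121948242188, 506.4900817871094)
brush 0.76 [ 412. -441.   19.] [ 377. -552.    6.] [ 450. -376.   26.] (417.2540588378906, -467.7449951171875)
brush 0.21 [518. 221.  49.] [405. 107.   8.] [652. 344.  72.] (528.8285522460938, 235.84197998046875)
```

View pics/end.png

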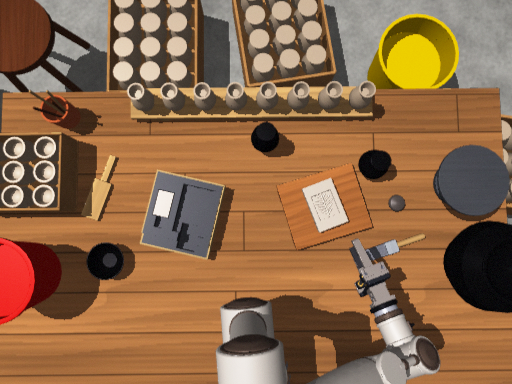

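The top picture shows the mould carved face up in the middle of the board (about pixel 325,205). Everything else is where it was, and the arm is clear of all objects.

```bash
python3 -c "
from station import r
print(r.sign_off())"
```

```text
the job is handed in; nothing more can be done
None
```

I tipped the mould out at the finger well, turned it over and laid it carved face up, measured within about 5 mm of the board's centre with nothing else moved; its end settled the last 1–2 cm as the finger withdrew, and the job is handed in, with no verdict shown.

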